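Clamp a relay in the wiring fixture

TASK

Clamp the relay in the bench fixture ready for wiring, by pushing only. First push the relay along its channel until it is fully home against the end stop, next push the clamp strap round until it rests against its stop pin with its foot over the relay, and only then push the cam lever all the way down so that the foot presses the relay tight. Pick nothing up, and leave the other things on the bench where they are.

Things in the scene. Friction and masses are not known exactly. Their poses are not given: they have to be found in the camera images.
- fixture: Clamping fixture fixed to the bench: aluminium base plate 170 (x) x 200 (y) x 15 mm. Origin at the centre of the plate's underside, on the bench. Places called (x, y, z) below are mm in its frame, z up from the bench. The clamp's stud stands at (0, -35) on a round pedestal 26 mm across; the relay's channel runs along x on the line y = +45.
- seat (a point): Point (0, 45, 15) on the fixture's plate, axes as the fixture's: where the relay's origin is when fully home. The channel's steel side rails are 7 mm high above the plate, from x = -51 to +24, inner faces 37 mm apart. It is open at the -x end; at the +x end a steel stop 16 mm high above the plate closes it, face at x = +23.
- relay: The relay in the channel: white base 46 (x) x 34 (y) x 9 mm, coil and steel yoke above it 46 x 26 mm, flat top, 32 mm high in all, 0.1 to 0.2 kg. Origin at the centre of its underside. Starts in the channel 10 to 26 mm short of home (towards the fixture's -x) and slides along +x to home. Its flat -x end face is the place to push.
- swing (a joint): Clamp strap's angle about the vertical stud, rad, counter-clockwise from above: 0 fully back, 1.72 against the stop pin, over the relay. Starts 0 to 0.7. From stud to nose the strap points at yaw (value - 0.15) in the fixture's frame: at 1.72 along +y. It stays where left; about 2 N at 60 mm from the stud moves it.
- strap_nose (a point): Top face of the strap at its upright spindle, 80 mm from the stud's axis (z = 74 with the lever up; the spindle stands 18 mm higher). The strap is a dark steel bar 22 mm wide and 12 mm thick, underside at z = 62, from 28 mm behind the stud to 94 mm ahead of it. Its stop pin, 9 mm thick, stands at (-15.5, -5) up to z = 75.
- lever (a joint): Cam lever's angle about its level pin, rad: 0 open, 1.22 fully down. Starts 0 to 0.12. It turns round with the strap and points from the pin away from the strap's nose, (1.22 - value) above level: at 0 it is 70 degrees steep, at 1.22 level. About 3 to 5 N at 78 mm from the pin pushes it down; it stays where left. It lowers the strap 4.8 mm.
- pivot (a point): Centre of the cam lever's pin, on the stud's axis at z = 90; its x axis points along the strap towards the nose.
- lever_grip (a point): Point on the centre line of the cam lever's round handle, 78 mm from the pin. The handle is 11 mm thick near the pin and 14 mm thick (black) from 45 mm to its end 99 mm from the pin.
- foot: Black rubber foot, 16 mm diameter, sprung (3.5 N per mm), under the strap 80 mm from the stud's axis; its sole is 2.5 mm above the relay's top while the lever is up. Its origin lies on the stud's axis at bench height, not at the foot.
- spare_relay: Bystander: a second relay, the same as the first, standing on the bench in front of the fixture. Origin at the centre of its underside.
- screwdriver: Bystander: black-handled screwdriver 170 mm long, lying left of the fixture. Origin under its middle.
- tape_roll: Bystander: grey roll of tape, 64 mm diameter, 19 mm high, lying beyond the fixture. Origin under its centre.
- parts_bin: Bystander: red open-fronted bin 170 x 110 x 85 mm, on the right. Origin under its centre.
- tool_pot: Bystander: yellow pot of screwdrivers, 76 mm diameter, about 190 mm high, on the right. Origin under its centre.
- small_box: Bystander: small cardboard box of parts 160 x 120 x 45 mm, on the left. Origin under its centre.
- screw_jar: Bystander: clear jar with a steel cap, 52 mm diameter, 55 mm high, far left. Origin under its centre.
There are look-alikes about, which are no part of the job. What is shaped like the relay but black is not meant.

How it is judged (in metres and radians):
On the way, in this order (a step that is already met when the one before it is completed fails the run):
1. the relay is home against the end stop (within 2.5 mm) while the strap is still back (x of relay in the frame of seat above -0.0025 m and value of joint swing below 1.2 rad), for 0.2 s.
2. the strap rests against its stop pin, the lever still up (value of joint swing above 1.66 rad and value of joint lever below 0.5 rad), for 0.2 s.
3. the cam lever is down and the foot presses on the relay (value of joint lever above 1.12 rad and contact force between foot and relay above 3 N), for 0.2 s.
At the end, for the whole second after the job is handed in: The relay sits flat in its channel within 2.5 mm of the end stop, the strap is within 0.08 rad of its stop pin, the cam lever within 0.1 rad of fully down, and the foot presses the relay with more than 3 N, everything at rest (all of step 3 and x of relay in the frame of seat above -0.0025 m and z of relay in the frame of seat below 0.002 m and angle between relay's own z axis and vertical below 0.05 rad and value of joint swing above 1.64 rad and linear speed of relay below 0.01 m/s); the robot touches nothing.
It fails at once if the cam lever was pushed down before the strap was over the relay (value of joint lever above 0.6 rad and value of joint swing below 1.55 rad).
It fails at once if the relay was lifted or tipped (z of relay in the frame of seat above 0.006 m or angle between relay's own z axis and vertical above 0.3 rad).
It fails at once if another thing on the bench was pushed about or picked up (distance of any of spare_relay, screwdriver, tape_roll, parts_bin, tool_pot, small_box, screw_jar from where it was at the start of the episode above 0.02 m).
It also fails if it takes over 54 s, if anything falls off the work surface, if the arm or the gripper's body presses on something with over 40 N, if the wrist force passes 120 N, or if a joint passes its speed limit or range.

ROBOT

A 6-joint arm with a two-finger parallel gripper is mounted at the origin on the work surface. World frame = base frame: x ahead of the robot, y to its left, z up, the work surface at z = 0. Lengths are in m, angles in degrees, forces in N, time in s.
With the tool pointing down it reaches from about 0.4 to 0.825 m from the base axis. Payload 7 kg.
Tool frame: the origin (TCP) lies at the centre of the arm's flange, where the gripper is bolted on; the fingertips stand 178 mm ahead of it and the grasp point (between the pads) lies 159 mm ahead of it (tip_reach is the distance from the TCP to the fingertips, in m); z points along the fingers, y is the line along which they close (so a half turn about z gives the same grasp; the last joint's range is limited). The gripper opens to 88 mm and grips with 3 to 60 N. Pads are 19 mm wide; open, the fingers measure 130 mm over their backs; the gripper's body (78 mm by 193 mm) begins 47 mm behind the grasp point.
Start: joints at [86.064, 20.546, 0.682, 0, -70.136, -16.507], TCP at [0.236, 0.632, 0.405] pointing down, gripper open.
Joint ranges: [-176.03, 176.03], [-82.01, 121.73], [-58.28, 71.71], [-173.87, 95.51], [-174.79, -0.11], [-173.66, 173.66]. Speed limits (degrees/s): [136.94, 136.94, 172.46, 180, 180, 180].

INTERFACE

Orientations are given as [roll, pitch, yaw] about the fixed x, y, z axes, in that order (R = Rz(yaw) Ry(pitch) Rx(roll)).
In Python, from plant import * gives the robot as it stands.
- The arm moves only by the shell command python3 -m handwheel 'ROWS'. ROWS is JSON, a list of rows, each a list of 7 numbers: the opening, from -1 (shut) to 1 (fully open), then the shift along the tool's x, y, z as a fraction of full scale, then the turn, a rotation vector about the tool's x, y, z as a fraction of full scale. A call has 1 to 5 rows; each row shifts and turns the commanded pose from where the row before left it, along the tool's axes as they then stand; what a row does not reach is not made up. Full scale, the value 1, is 0.025 m for a shift and 6 degrees for a turn. A row lasts 1/8 s, in which the tool goes at most 62.5 mm and 10.7 degrees, less where a joint would pass 70% of its speed; a pose out of reach is approached as far as the arm can. A call with a number of a shift or a turn outside -1 to 1 is refused whole. A call with a gripper value outside its range is refused whole. The fingers move at their own pace and stop on an object; the grip force is fixed at half the most. Time passes only in rows, so rows that do not move let the fingers close. It gives the time, the measured TCP pose, the force, the opening and the grip force at its end, in the units of the state.
- get_obs(): the state, without advancing time (a new reading comes with each control period).
- snapshot(name): name is "scene" or "top" or "wrist"; returns a dict with "color" (420x560x3 uint8, red, green, blue), "fx", "fy", "cx", "cy" (pixels), "R" (3x3) and "t" (3): a world point X has camera coordinates R X + t; the wrist camera has in their place "tool_from_camera" (4x4, takes a point from camera to tool coordinates, whose origin is the TCP and whose axes are the flange's). Camera axes: x right, y down, z forward; pixel columns grow to the right and rows downward; lengths in m; the calibration is good to about 2 mm. The wrist camera is an equidistant fisheye: a pixel r from the principal point sees the ray r / f radians off the axis. A picture is of the moment at which its call begins: read the wrist's pose just before it. There is no depth.
- close_job(): hands the job in; it is judged then, once.
The state is a dict: "clock": time; "joint_pos": joint angles; "qvel": joint speeds; "tau": joint torques, N m; "tool_pos": TCP position; "orientation": TCP orientation; "force": force on the tool from outside, world axes, zero at the start; "moment": the same for the moment, N m; "opening": finger opening in m; "gripper_force": force on a finger pad.
Only numpy, scipy, OpenCV 4.12 (cv2) and the standard library are available. Lean on these libraries where they do the work, as an engineer would, in place of code of your own. Each camera call takes 0.05 s, during which the arm holds its last target. There are 200 camera calls.

## Working session

There is one attempt and no reset: what is moved stays moved. The work goes in short steps, Python scripts to look and compute and a shell command to move; the robot and the scene stay as the last step left them, time stands still between calls to the robot, and variables do not carry over. Pictures are saved under pics/ and viewed, at most 13 in all, crops included, and the job is handed in when it is done.

```bash
mkdir -p pics; ls
python3 - <<'E'
from plant import *
import cv2
o=get_obs();print(o)
for n in("scene","top"):
    s=snapshot(n);cv2.imwrite(f"pics/{n}0.png",s["color"][:,:,::-1]);print(n,{k:s[k] for k in s if k!="color"})
E
```

```text
pics
{'clock': 0.0, 'joint_pos': array([ 8.60638464e+01,  2.05892346e+01,  6.33815328e-01, -2.21305543e-02,
       -7.01357728e+01, -1.65073074e+01]), 'qvel': array([ 0.03996263, -0.00675634,  0.0009154 ,  0.11879109, -0.07055115,
       -0.03022158]), 'tau': array([ 3.24154826e-04, -5.82714415e+01,  2.93053883e+01,  6.99757263e+00,
        7.02723657e-03, -1.67411736e-04]), 'tool_pos': array([0.23568715, 0.63229614, 0.40374128]), 'orientation': array([ 1.79906655e+02, -5.96706097e-03, -2.04509925e+01]), 'force': array([-0.73397137, -0.98075206, -0.54780155]), 'moment': array([0.03145695, 0.00039172, 0.00225139]), 'gripper_force': 0.0, 'opening': 0.08760832896274362}
scene {'fx': 520.5633383713688, 'fy': 520.5633383713688, 'cx': 277.4139952275962, 'cy': 212.08226368415976, 'R': array([[-0.29632333,  0.95505261,  0.00818563],
       [ 0.75605334,  0.23979965, -0.60899875],
       [-0.58358875, -0.17427177, -0.79312894]]), 't': array([ 0.15817603, -0.35729635,  1.70965372])}
top {'fx': 496.20120036337397, 'fy': 496.20120036337397, 'cx': 274.6963541083312, 'cy': 206.58406665461257, 'R': array([[ 1.69664917e-02, -9.99850597e-01,  3.30480733e-03],
       [-9.80447630e-01, -1.72851459e-02, -1.96019563e-01],
       [ 1.96047402e-01,  8.55737861e-05, -9.80594416e-01]]), 't': array([-0.0062699 ,  0.56787153,  1.32502229])}
```

View pics/scene0.png

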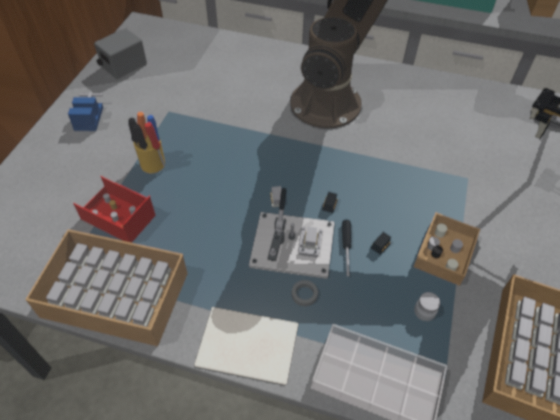

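View pics/top0.png

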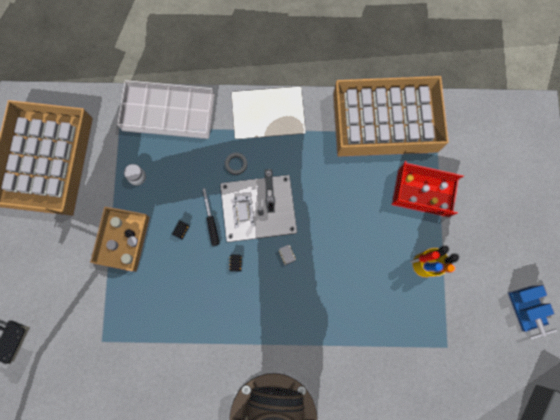

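The top view shows the plate at corners about (222,184), (290,177), (297,233), (225,240). The relay is at (243,208) in the plate, with the strap and lever near (268,190) and (262,212). Possible confusions for the relay are the grey spare at (287,255) and the black look-alikes at (236,263) and (181,229). I choose the white-based one in the channel and will check it in an enlarged crop.

Run:
```python
import cv2,numpy as np
a=cv2.imread("pics/top0.png")[160:250,205:315];b=cv2.imread("pics/scene0.png")[175:285,235:345]
a=cv2.resize(a,None,fx=7,fy=6.6,interpolation=cv2.INTER_CUBIC)
cv2.imwrite("pics/c1.png",cv2.resize(cv2.imread("pics/top0.png")[160:250,205:325],(800,600),interpolation=cv2.INTER_CUBIC))
cv2.imwrite("pics/c2.png",cv2.resize(b,(600,600),interpolation=cv2.INTER_CUBIC))
```

```text
(no output)
```

View pics/c1.png

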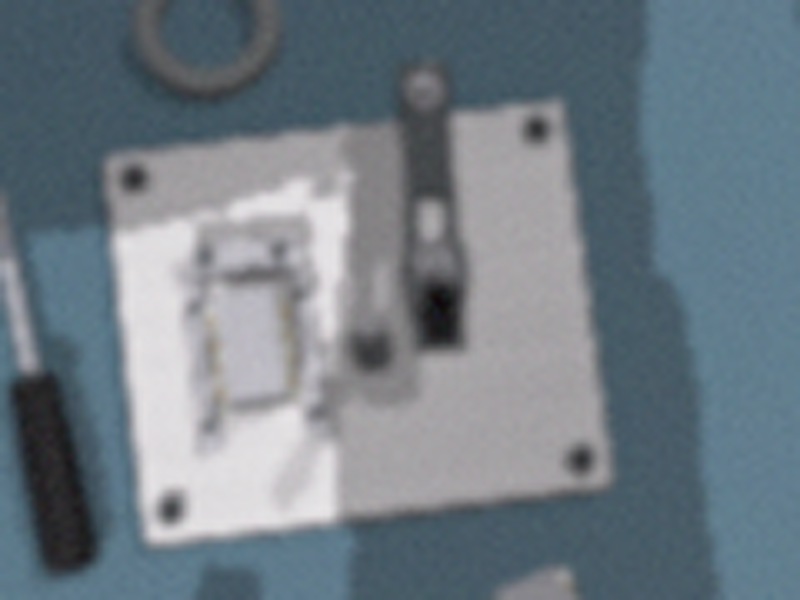

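View pics/c2.png

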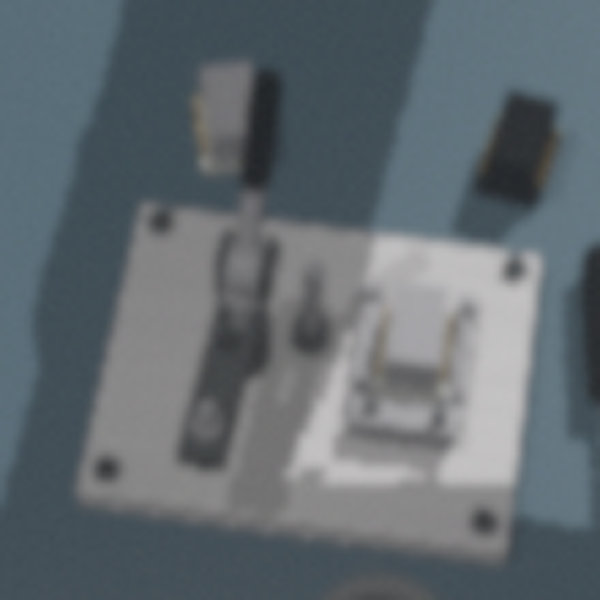

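Crop check: the white relay stands between the rails at crop 1 (255,340), with the stop at its upper (+x) end near (258,235). The strap runs from the stud (435,260) to its spindle (422,85), and the black lever handle is at (438,315), so this is the relay meant. Crop 2 agrees, with the relay at (415,340) and the stop pin at (312,320). I'll fit the fixture pose now.

```bash
cat > h.py <<'E'
import numpy as np
from plant import *
from scipy.optimize import least_squares
from scipy.spatial.transform import Rotation as Ro
def proj(s,X):
    c=np.asarray(X)@np.array(s["R"]).T+s["t"]; return np.c_[s["fx"]*c[:,0]/c[:,2]+s["cx"],s["fy"]*c[:,1]/c[:,2]+s["cy"]]
def F(p,P):
    P=np.asarray(P,float)/1000;c,s=np.cos(p[2]),np.sin(p[2]);return np.c_[p[0]+c*P[:,0]-s*P[:,1],p[1]+s*P[:,0]+c*P[:,1],P[:,2]]
E
python3 - <<'E'
from h import *
T=snapshot("top");S=snapshot("scene")
c=[[85,100,15],[85,-100,15],[-85,-100,15],[-85,100,15]]
t=np.array([[107,155],[563,100],[610,483],[148,545]])/6.667+[205,160]
s=np.array([[512,543],[80,492],[145,205],[543,255]])/5.4545+[235,175]
f=lambda p:np.r_[(proj(T,F(p,c))-t).ravel(),(proj(S,F(p,c))-s).ravel()]
r=least_squares(f,[.5,0,0]);p=r.x;print(p,np.degrees(p[2]),r.fun.round(1))
np.save("fix.npy",p)
# spindle top via two views
t1=np.array([422,85])/6.667+[205,160];s1=np.array([210,405])/5.4545+[235,175]
q=least_squares(lambda X:np.r_[proj(T,[X])[0]-t1,proj(S,[X])[0]-s1],[.6,0,.09]);print("spindle",q.x,q.fun)
# relay top -x edge, mid
t2=np.array([[215,405],[298,395]]).mean(0)/6.667+[205,160];s2=np.array([[388,285],[447,292]]).mean(0)/5.4545+[235,175]
q2=least_squares(lambda X:np.r_[proj(T,[X])[0]-t2,proj(S,[X])[0]-s2],[.6,0,.05]);print("relay back edge",q2.x,q2.fun)
R=np.array([[np.cos(p[2]),-np.sin(p[2])],[np.sin(p[2]),np.cos(p[2])]])
for X in(q.x,q2.x):print("in fixture mm",(R.T@(X[:2]-p[:2])*1000).round(1))
d=R.T@(q.x[:2]-p[:2])*1000-[0,-35];print("swing",np.arctan2(d[1],d[0])+.15,np.hypot(*d))
for n,P in dict(stud=[0,-35,90],seat=[0,45,15],spare_guess=[-150,-60,0]).items():print(n,F(p,[P])[0].round(4))
E
```

```text
[0.57157341 0.05294345 0.14751064] 8.45173737744205 [-1.5  0.4 -1.5  0.  -0.4  0.  -1.1 -0.2 -1.1  0.9 -0.9 -0.6 -1.2 -0.8
 -0.8 -0.6]
spindle [0.65514831 0.02510685 0.09007109] [-0.85544985  0.19220367 -0.76329353 -0.06634085]
relay back edge [0.53098027 0.09094435 0.04096983] [-0.23473498  0.04472865 -0.22126479 -0.01274598]
in fixture mm [ 78.6 -39.8]
in fixture mm [-34.6  43.6]
swing 0.08876256526859655 78.7235201846874
stud [0.5767 0.0183 0.09  ]
seat [0.565  0.0975 0.015 ]
spare_guess [ 0.432  -0.0285  0.    ]
```

```bash
cat >> h.py <<'E'
def go(P,yaw,tip):
    """tool-frame shift (full-scale units) + turn about tool z to put TCP over fixture (x,y) mm, fingertips at tip mm"""
    p=np.load("fix.npy");o=get_obs();X=F(p,[[P[0],P[1],tip+178]])[0]
    R=Ro.from_euler("xyz",o["orientation"],degrees=True);d=R.inv().apply(X-o["tool_pos"])/.025
    r=(R.inv()*Ro.from_euler("xyz",[180,0,yaw],degrees=True)).as_rotvec(degrees=True)/6
    print("t",o["clock"],"pos",o["tool_pos"].round(4),"rpy",o["orientation"].round(2),"f",o["force"].round(1),"| shift",d.round(2),"turn",r.round(2))
    c,s=np.cos(p[2]),np.sin(p[2]);e=o["tool_pos"][:2]-p[:2];print("fix xy tip",(1000*np.array([c*e[0]+s*e[1],-s*e[0]+c*e[1],o["tool_pos"][2]-.178])).round(1))
E
H="python3 -m handwheel"
A='[-1,1,0.96,0,0,0,0]'
$H '[[-1,1,0.96,0,0,0,0],[-1,1,0.96,0,0,0,0],[-1,1,0.96,0,0,0,0],[-1,1,0.96,0,0,0,0],[-1,1,0.96,0,0,0,0]]'
$H '[[-1,1,0.96,0,0,0,0],[-1,1,0.96,0,0,0,0],[-1,1,0.96,0,0,0,0],[-1,1,0.96,0,0,0,0],[-1,1,0.96,0,0,0,0]]'
$H '[[-1,1,0.96,0,0,0,0],[-1,1,0.96,0,0,0,0],[-1,1,0.96,0,0,0,0],[-1,1,0.96,0,0,0,0],[-1,1,0.96,0,0,0,0]]'
$H '[[-1,0,0,0,0,0,1],[-1,0,0,0,0,0,1],[-1,0,0,0,0,0,1],[-1,0,0,0,0,0,1],[-1,0,0,0,0,0,1]]'
$H '[[-1,0,0,0,0,0,1],[-1,0,0,0,0,0,1],[-1,0,0,0,0,0,1],[-1,0,0,0,0,0,1],[-1,0,0,0,0,0,1]]'
python3 -c "
from h import *
go((-72,45),-81.55,226)"
```

```text
clock: 0.82
tool_pos: [0.3113, 0.4752, 0.4046]
orientation: [180.0, 0.0, -20.4]
force: [0.2, 0.6, 0.1]
opening: 0.0428
gripper_force: 0.0
clock: 1.45
tool_pos: [0.3865, 0.3191, 0.4047]
orientation: [-180.0, 0.0, -20.4]
force: [0.8, 1.1, -0.6]
opening: 0.0004
gripper_force: 0.0
clock: 2.08
tool_pos: [0.4617, 0.163, 0.4047]
orientation: [-180.0, -0.0, -20.4]
force: [0.8, -0.1, 0.1]
opening: 0.0004
gripper_force: 0.0
clock: 2.7
tool_pos: [0.4613, 0.1641, 0.4046]
orientation: [180.0, 0.0, -50.7]
force: [-0.4, -0.4, 0.1]
opening: 0.0005
gripper_force: 0.0
clock: 3.32
tool_pos: [0.4613, 0.1641, 0.4046]
orientation: [180.0, 0.0, -80.6]
force: [0.1, 0.6, -0.5]
opening: 0.0004
gripper_force: 0.0
t 3.325 pos [0.4613 0.1641 0.4046] rpy [179.99   0.   -80.64] f [ 0.1  0.6 -0.5] | shift [ 3.26 -0.78  0.02] turn [0.   0.   0.15]
fix xy tip [-92.7 126.1 226.6]
```

```bash
python3 -m handwheel '[[-1,1,-0.1,0,0,0,0.15],[-1,1,-0.1,0,0,0,0],[-1,1,-0.1,0,0,0,0],[-1,0.3,-0.1,0,0,0,0],[-1,0,0,0,0,0,0]]' | tail -0
python3 - <<'E'
from h import *
import cv2
go((-75,45),-81.55,32)
s=snapshot("wrist");cv2.imwrite("pics/w1.png",s["color"][:,:,::-1]);print({k:s[k] for k in s if k!="color"})
E
```

```text
t 3.95 pos [0.4842 0.084  0.4046] rpy [180.    0.  -81.4] f [-1.   0.8 -0.5] | shift [-0.05 -0.27  7.78] turn [0.   0.   0.02]
fix xy tip [-81.8  43.6 226.6]
{'fx': 325.19226210127806, 'fy': 325.19226210127806, 'cx': 276.59793657592047, 'cy': 207.97404686089553, 'tool_from_camera': array([[ 3.29577622e-04, -9.59837799e-01, -2.80555325e-01,
         7.51062816e-02],
       [ 9.99999945e-01,  3.22473038e-04,  7.14860524e-05,
        -1.32315512e-03],
       [ 2.18565128e-05, -2.80555333e-01,  9.59837853e-01,
         2.05752937e-02],
       [ 0.00000000e+00,  0.00000000e+00,  0.00000000e+00,
         1.00000000e+00]])}Exception ignored on flushing sys.stdout:
BrokenPipeError: [Errno 32] Broken pipe
```

View pics/w1.png

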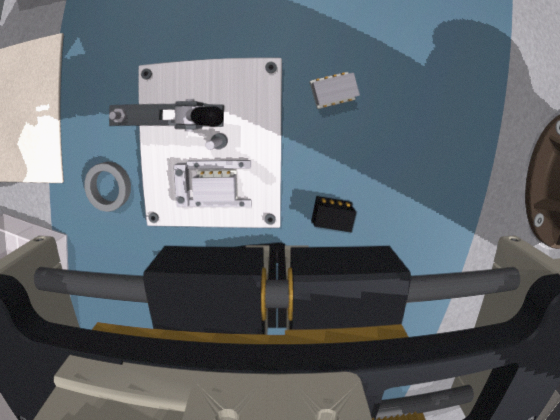

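The wrist view shows the plate at corners about (139,65), (282,58), (281,227), (147,227). The relay is in its channel at (215,188) and the lever handle at (208,115). The stop end is at (181,185), and the black look-alike at (335,212) lies off the fixture. The camera overhangs towards the lever, so I'll tilt the tool 15° away for the relay push. I'll refit the fixture with this view first.

```bash
cat >> h.py <<'E'
def goT(P,yaw,tilt=0):
    """as go, but P = fingertip point in fixture (mm), tool tilted about its y by tilt deg"""
    p=np.load("fix.npy");o=get_obs();R=Ro.from_euler("xyz",o["orientation"],degrees=True)
    Rt=Ro.from_euler("xyz",[180,0,yaw],degrees=True)*Ro.from_euler("y",tilt,degrees=True)
    X=F(p,[P])[0]-Rt.apply([0,0,.178]);d=R.inv().apply(X-o["tool_pos"])/.025
    r=(R.inv()*Rt).as_rotvec(degrees=True)/6
    e=o["tool_pos"]+R.apply([0,0,.178]);c,s=np.cos(p[2]),np.sin(p[2]);e[:2]-=p[:2]
    print("t",o["clock"],"rpy",o["orientation"].round(2),"f",o["force"].round(1),"| shift",d.round(2),"turn",r.round(2),"tip in fix",(1000*np.array([c*e[0]+s*e[1],-s*e[0]+c*e[1],e[2]])).round(1))
def wproj(K,o,X):
    R=Ro.from_euler("xyz",o["orientation"],degrees=True);q=R.inv().apply(np.asarray(X)-o["tool_pos"])
    M=np.linalg.inv(K["tool_from_camera"]);c=q@M[:3,:3].T+M[:3,3];r=np.hypot(c[:,0],c[:,1]);th=np.arctan2(r,c[:,2])
    return np.c_[K["cx"]+K["fx"]*th*c[:,0]/r,K["cy"]+K["fy"]*th*c[:,1]/r]
E
python3 - <<'E'
from h import *
o=get_obs();W=snapshot("wrist")
c=[[85,-100,15],[-85,-100,15],[-85,100,15],[85,100,15]]
w=np.array([[139,65],[282,58],[281,227],[147,227]])
p0=np.load("fix.npy");print((wproj(W,o,F(p0,c))-w).round(1))
r=least_squares(lambda p:(wproj(W,o,F(p,c))-w).ravel(),p0);print(r.x,np.degrees(r.x[2]),r.fun.round(1))
np.save("fixw.npy",r.x)
p=(r.x+p0)/2
print("predict relay back top edge x=-35",wproj(W,o,F(r.x,[[-35,32,47],[-35,58,47],[-49,45,47],[0,-35,90],[78.6,-39.8,92]])).round())
E
```

```text
[[-2.  -0.9]
 [-1.  -2.5]
 [-0.9 -0.5]
 [-0.7 -1.9]]
[0.56994205 0.05459457 0.14517417] 8.317867481294808 [-0.8  0.3  0.5 -0.7  0.1  1.1  0.2 -0.7]
predict relay back top edge x=-35 [[235. 178.]
 [235. 201.]
 [248. 189.]
 [190. 115.]
 [113. 116.]]
```

```bash
cp fixw.npy fix.npy
python3 -m handwheel '[[-1,-0.9,0,0,0,0,0],[-1,-0.9,0,0,0,0,0],[-1,0,0,0,0,0.9,0],[-1,0,0,0,0,0.8,0],[-1,0,0,0,0,0.8,0]]' | grep tool
python3 -c "
from h import *
goT((-70,45,33),-81.7,15)"
```

```text
tool_pos: [0.4771, 0.1296, 0.4048]
t 4.675 rpy [-179.97  -15.14  -81.27] f [-0.8  0.   0.9] | shift [-2.22 -0.44  7.68] turn [-0.02 -0.02  0.07] tip in fix [-80.6  41.1 232.9]
```

```bash
python3 -m handwheel '[[-1,-0.3,-0.1,1,0,0,0.07],[-1,-0.3,-0.1,1,0,0,0],[-1,-0.3,-0.1,1,0,0,0],[-1,-0.3,-0.1,1,0,0,0],[-1,-0.3,0,1,0,0,0]]' | grep -E "tool|force"
python3 -m handwheel '[[-1,-0.3,0,1,0,0,0],[-1,-0.3,0,1,0,0,0],[-1,-0.12,0,0.68,0,0,0],[-1,0,0,0,0,0,0]]'| grep -E "tool|force"
python3 -c "
from h import *
goT((-44,45,33),-81.7,15)"
```

```text
tool_pos: [0.4868, 0.1349, 0.2735]
force: [-0.1, 0.8, 0.2]
gripper_force: 0.0
tool_pos: [0.4865, 0.1344, 0.2038]
force: [-0.1, -0.5, 0.5]
gripper_force: 0.0
t 5.8 rpy [179.98 -15.09 -81.7 ] f [-0.1 -0.5  0.5] | shift [ 0.01 -1.08 -0.04] turn [ 0.   -0.01  0.  ] tip in fix [-71.1  44.7  32. ]
```

```bash
for i in 1; do
python3 -m handwheel '[[-1,0,-0.16,0,0,0,0],[-1,0,-0.16,0,0,0,0],[-1,0,-0.16,0,0,0,0]]' | grep -E "^force"
python3 -m handwheel '[[-1,0,-0.12,0,0,0,0],[-1,0,-0.12,0,0,0,0]]' | grep -E "^force"
python3 -m handwheel '[[-1,0,-0.08,0,0,0,0],[-1,0,-0.08,0,0,0,0]]' | grep -E "^force"
done
python3 - <<'E'
from h import *
import cv2
goT((-44,45,33),-81.7,15)
s=snapshot("wrist")["color"];cv2.imwrite("pics/w2.png",s[40:260,60:360,::-1].repeat(2,0).repeat(2,1))
E
```

```text
force: [0.2, -0.3, 1.1]
force: [0.8, -0.4, -0.5]
force: [-2.2, 1.2, 1.5]
t 6.675 rpy [-179.93  -15.02  -81.79] f [-2.2  1.2  1.5] | shift [-0.02 -0.19 -0.01] turn [-0.01 -0.   -0.01] tip in fix [-48.6  44.3  32.9]
```

View pics/w2.png

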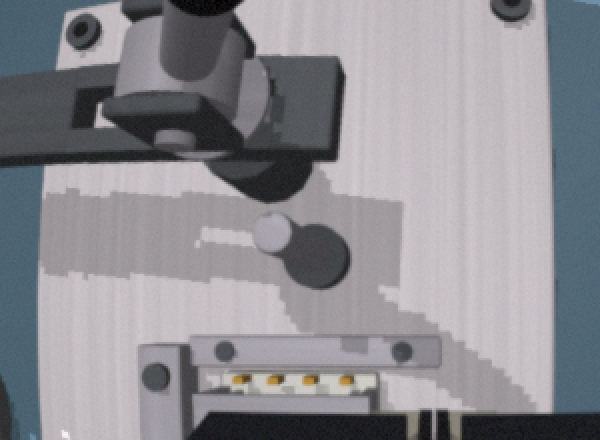

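The wrist crop shows the relay's base spanning columns 205–378 and the stop face at about column 191. Roughly 3 mm remain, so I'll push on until the force rises.

```bash
for i in 1; do
python3 -m handwheel '[[-1,0,-0.06,0,0,0,0],[-1,0,-0.06,0,0,0,0]]' | grep -E "^force"
python3 -m handwheel '[[-1,0,-0.05,0,0,0,0],[-1,0,-0.05,0,0,0,0]]' | grep -E "^force"
done
python3 -c "
from h import *
goT((-44,45,33),-81.7,15)"
```

```text
force: [0.0, 0.6, 0.1]
force: [-0.6, -1.2, -0.6]
t 7.225 rpy [-179.89  -15.    -81.78] f [-0.6 -1.2 -0.6] | shift [-0.02  0.04 -0.01] turn [-0.02  0.   -0.01] tip in fix [-42.7  44.6  32.9]
```

```bash
for i in 1; do
python3 -m handwheel '[[-1,0,-0.05,0,0,0,0],[-1,0,-0.05,0,0,0,0]]' | grep -E "^force"
python3 -m handwheel '[[-1,0,-0.05,0,0,0,0],[-1,0,-0.05,0,0,0,0]]' | grep -E "^force"
done
python3 - <<'E'
from h import *
import cv2
goT((-44,45,33),-81.7,15)
s=snapshot("wrist")["color"];cv2.imwrite("pics/w3.png",s[180:260,100:300,::-1].repeat(4,0).repeat(4,1))
E
```

```text
force: [-0.8, -1.1, -0.2]
force: [-11.8, 5.5, 7.0]
t 7.725 rpy [-179.96  -15.03  -81.8 ] f [-11.8   5.5   7. ] | shift [-0.02  0.21 -0.01] turn [-0.   -0.   -0.02] tip in fix [-38.6  44.2  32.9]
```

View pics/w3.png

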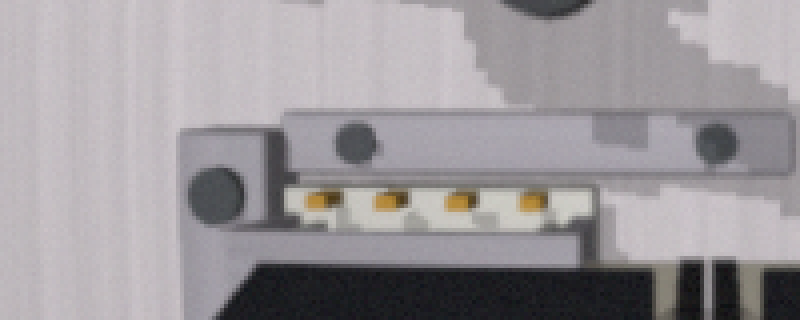

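The relay's base now touches the stop (both at column 285) and the force has jumped to 13 N, so it is home. Next I back off, rise and go round to the strap.

```bash
python3 -m handwheel '[[-1,0,0.7,0,0,0,0],[-1,0,0.3,-1,0,-0.5,0],[-1,0,0,-1,0,-0.5,0],[-1,0,0,-1,0,-0.5,0],[-1,0,0,-1,0,-0.5,0]]' | grep -E "^force"
python3 -m handwheel '[[-1,0,0,-1,0,-0.5,0],[-1,0,0,-1,0,0,1],[-1,0,0,-1,0,0,1],[-1,0,0,0,0,0,1],[-1,0,0,0,0,0,1]]' | grep -E "^force"
python3 -m handwheel '[[-1,0,0,0,0,0,1],[-1,0,0,0,0,0,1],[-1,0,0,0,0,0,1],[-1,0,0,0,0,0,1],[-1,0,0,0,0,0,1]]' | grep -E "^force"
python3 -m handwheel '[[-1,0,0,0,0,0,1],[-1,0,0,0,0,0,1],[-1,0,0,0,0,0,1],[-1,0,0,0,0,0,1],[-1,0,0,0,0,0,0.8]]' | grep -E "^force"
python3 -c "
from h import *
goT((75.5,-80,210),-175.1,0)"
```

```text
force: [0.2, -0.0, -0.6]
force: [-0.1, -0.8, -0.0]
force: [-0.3, -0.8, 0.6]
force: [0.0, 0.4, -0.0]
t 10.275 rpy [-1.7999e+02  1.5000e-01 -1.6472e+02] f [ 0.   0.4 -0. ] | shift [-4.59 -8.22 -0.38] turn [0.   0.02 1.73] tip in fix [-62.8 110.2 200.2]
```

```bash
python3 -m handwheel '[[-1,0,0,-0.2,0,0,0.9],[-1,0,0,-0.2,0,0,0.9]]' | grep -E "^force"
python3 -c "
from h import *
goT((75.5,-80,210),-175.1,0)"
```

```text
force: [-0.5, 0.7, -0.2]
t 10.525 rpy [ 1.7999e+02  1.4000e-01 -1.7552e+02] f [-0.5  0.7 -0.2] | shift [-6.05 -7.22  0.03] turn [ 0.    0.02 -0.07] tip in fix [-62.8 110.2 210.3]
```

```bash
python3 -m handwheel '[[-1,-0.76,-0.9,0,0,0,0],[-1,-0.76,-0.9,0,0,0,0],[-1,-0.76,-0.9,0,0,0,0],[-1,-0.76,-0.9,0,0,0,0]]' | grep -E "^force"
python3 -m handwheel '[[-1,-0.76,-0.9,0,0,0,0],[-1,-0.76,-0.9,0,0,0,0],[-1,-0.76,-0.9,0,0,0,0],[-1,-0.76,-0.9,0,0,0,0],[-1,0,0,0,0,0,0]]' | grep -E "^force"
python3 - <<'E'
from h import *
import cv2
goT((75.5,-80,56),-175.1,0)
cv2.imwrite("pics/w4.png",snapshot("wrist")["color"][:,:,::-1])
E
```

```text
force: [-0.3, 1.3, 0.3]
force: [-0.7, -0.2, 0.0]
t 11.65 rpy [-1.7998e+02  9.0000e-02 -1.7546e+02] f [-0.7 -0.2  0. ] | shift [0.1  0.02 6.14] turn [-0.    0.01 -0.06] tip in fix [ 77.9 -80.8 209.6]
```

View pics/w4.png

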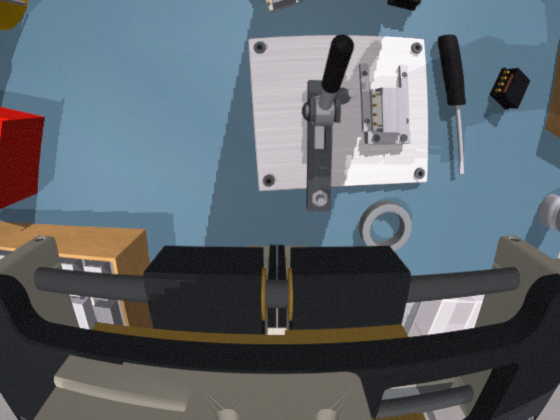

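The strap's spindle is at (320,198) and its lever at (340,50). The fingers sit just left of (outside) the strap, clear of tape (386,227) and plate, so I'll descend and push.

```bash
python3 -m handwheel '[[-1,0,0,1,0,0,0],[-1,0,0,1,0,0,0],[-1,0,0,1,0,0,0],[-1,0,0,1,0,0,0],[-1,0,0,1,0,0,0]]' | grep -E "^force"
python3 -m handwheel '[[-1,0,0,1,0,0,0],[-1,0,0,0.14,0,0,0],[-1,0,0.16,0,0,0,0],[-1,0,0.16,0,0,0,0]]' | grep -E "^force"
python3 -m handwheel '[[-1,0,0.16,0,0,0,0],[-1,0,0.16,0,0,0,0]]' | grep -E "^force"
python3 -c "
from h import *
goT((75.5,-67,56),-175.1,0)"
```

```text
force: [0.5, -0.2, 1.1]
force: [0.6, 0.1, -0.1]
force: [0.7, -1.4, 0.7]
t 13.075 rpy [ 180.      0.22 -175.33] f [ 0.7 -1.4  0.7] | shift [ 0.11 -0.17  0.07] turn [ 0.    0.04 -0.04] tip in fix [ 79.2 -63.1  57.7]
```

```bash
python3 -m handwheel '[[-1,-0.056,0.203,0,0,0,-0.6],[-1,-0.056,0.203,0,0,0,-0.6],[-1,-0.056,0.203,0,0,0,-0.6],[-1,-0.056,0.203,0,0,0,-0.6],[-1,-0.056,0.203,0,0,0,-0.6]]' | grep -E "^force"
python3 -m handwheel '[[-1,-0.056,0.203,0,0,0,-0.6],[-1,-0.056,0.203,0,0,0,-0.6],[-1,-0.056,0.203,0,0,0,-0.6],[-1,-0.056,0.203,0,0,0,-0.6],[-1,-0.056,0.203,0,0,0,-0.6]]' | grep -E "^force"
cat >> h.py <<'E'
def arc():
    p=np.load("fix.npy");o=get_obs();c,s=np.cos(p[2]),np.sin(p[2]);e=o["tool_pos"][:2]-p[:2];q=1000*np.array([c*e[0]+s*e[1],-s*e[0]+c*e[1]])-[0,-35]
    a=np.radians(o["orientation"][2]+180)-p[2];u=np.array([np.cos(a),np.sin(a)]);n=np.array([u[1],-u[0]])
    print("t",o["clock"],"swing of tool",(a+.15)%6.283,"r,d",q@u,q@n,"rel",q,"tip z",o["tool_pos"][2]-.178,"f",o["force"].round(1))
E
python3 -c "
from h import *
arc()"
```

```text
force: [0.4, -2.1, -0.3]
force: [0.4, -1.8, 0.8]
t 14.325 swing of tool 0.7162437246556433 r,d 80.47597195725133 23.253269154531928 rel [80.39003073 23.54866339] tip z 0.056753325744216626 f [ 0.4 -1.8  0.8]
```

```bash
python3 -m handwheel '[[-1,-0.056,0.203,0,0,0,-0.6],[-1,-0.056,0.203,0,0,0,-0.6],[-1,-0.056,0.203,0,0,0,-0.6],[-1,-0.056,0.203,0,0,0,-0.6],[-1,-0.056,0.203,0,0,0,-0.6]]' | grep -E "^force"
python3 -m handwheel '[[-1,-0.056,0.203,0,0,0,-0.6],[-1,-0.056,0.203,0,0,0,-0.6],[-1,-0.056,0.203,0,0,0,-0.6],[-1,-0.056,0.203,0,0,0,-0.6],[-1,-0.056,0.203,0,0,0,-0.6]]' | grep -E "^force"
python3 -m handwheel '[[-1,-0.056,0.203,0,0,0,-0.6],[-1,-0.056,0.203,0,0,0,-0.6],[-1,-0.056,0.203,0,0,0,-0.6]]' | grep -E "^force"
python3 -c "
from h import *
arc()"
```

```text
force: [0.4, -2.0, 0.0]
force: [1.3, -1.7, 0.4]
force: [0.6, -1.9, 0.6]
t 15.95 swing of tool 1.5332990964042943 r,d 81.70258605316704 24.418483603100817 rel [39.21993017 75.71903319] tip z 0.05695736664936685 f [ 0.6 -1.9  0.6]
```

```bash
python3 -m handwheel '[[-1,-0.056,0.203,0,0,0,-0.6],[-1,-0.056,0.203,0,0,0,-0.6]]' | grep -E "^force"
python3 -m handwheel '[[-1,-0.03,0.1,0,0,0,-0.3]]' | grep -E "^force"
python3 -m handwheel '[[-1,-0.03,0.1,0,0,0,-0.3]]' | grep -E "^force"
python3 -c "
from h import *
arc()"
```

```text
force: [1.7, -1.2, 0.3]
force: [0.3, -0.4, -0.4]
force: [11.6, -4.1, -5.6]
t 16.45 swing of tool 1.7213369962959193 r,d 81.75392848347684 26.024245804845965 rel [25.98004015 81.76798705] tip z 0.0572550043330643 f [11.6 -4.1 -5.6]
```

The force jumped to 12 N at tool swing 1.72, so the strap is against its pin. Now I hold, back off, rise and move to the lever's +y side.

```bash
python3 -m handwheel '[[-1,0,0,0,0,0,0],[-1,0,0,0,0,0,0],[-1,0,-0.7,0,0,0,0],[-1,0,0,-1,0,0,0],[-1,0,0,-1,0,0,0]]' | grep -E "^force"
python3 -m handwheel '[[-1,0,0,-1,0,0,0],[-1,0,0,-1,0,0,0]]' | grep -E "^force"
python3 - <<'E'
from h import *
import cv2
goT((0,-20,153),-81.7,0)
cv2.imwrite("pics/w5.png",snapshot("wrist")["color"][:,:,::-1])
E
```

```text
force: [0.2, -0.4, -0.4]
force: [-0.0, -0.2, -0.1]
t 17.325 rpy [-1.7994e+02  1.0000e-02 -8.1760e+01] f [-0.  -0.2 -0.1] | shift [2.67 1.67 0.17] turn [-0.01  0.   -0.01] tip in fix [ 41.9  46.7 157.3]
```

View pics/w5.png

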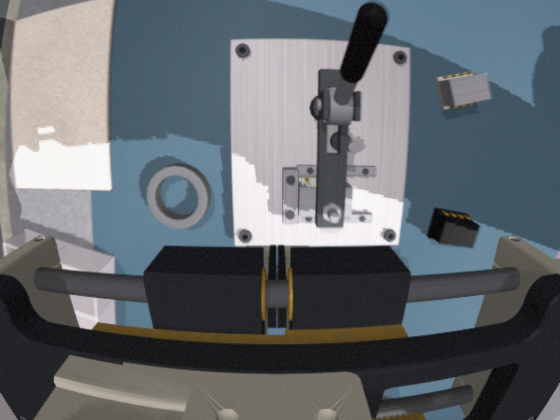

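The strap now points along +y with its spindle (333,215) over the relay. The lever is still steep, from (340,105) to (372,12), and no bystander has moved. Now I go to the near side of the lever.

```bash
python3 -m handwheel '[[-1,0.67,0.42,0.04,0,0,0],[-1,0.67,0.42,0.04,0,0,0],[-1,0.67,0.42,0.04,0,0,0],[-1,0.66,0.41,0.04,0,0,0],[-1,0,0,0,0,0,0]]' | grep -E "^force"
python3 - <<'E'
from h import *
goT((0,-41,153.5),-81.7,0)
o=get_obs();W=snapshot("wrist");p=np.load("fix.npy")
print(wproj(W,o,F(p,[[0,-69,183],[0,-62,163],[0,-35,90]])))
import cv2;cv2.imwrite("pics/w6.png",W["color"][:,:,::-1])
E
```

```text
force: [0.2, 0.5, -0.6]
t 18.0 rpy [-179.92   -0.    -81.85] f [ 0.2  0.5 -0.6] | shift [ 0.77 -0.03 -0.04] turn [-0.01 -0.   -0.02] tip in fix [ -0.6 -21.7 152.5]
[[278.02596113 185.50901938]
 [277.92408912 191.03821575]
 [277.71498971 204.52944485]]
```

View pics/w6.png

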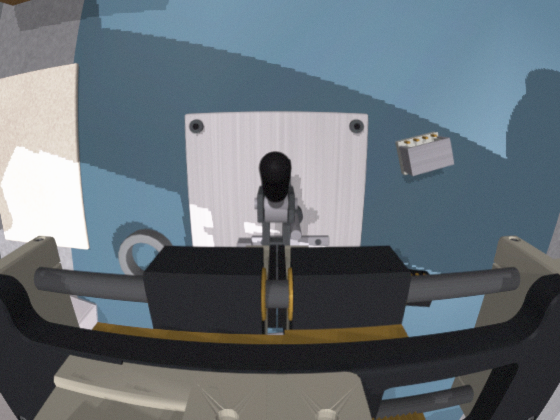

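The lever handle at (276,175) is centred on the closed fingers (column 277). Now I push it down along its arc.

```bash
python3 -m handwheel '[[-1,0.26,0,0,0,0,0],[-1,0.26,0,0,0,0,0],[-1,0.25,0,0,0,0,0]]' | grep -E "^force"
python3 -m handwheel '[[-1,0.22,0,0.07,0,0,0],[-1,0.22,0,0.08,0,0,0],[-1,0.2,0,0.11,0,0,0],[-1,0.2,0,0.11,0,0,0]]' | grep -E "^force"
python3 -m handwheel '[[-1,0.18,0,0.14,0,0,0],[-1,0.17,0,0.14,0,0,0],[-1,0.15,0,0.17,0,0,0],[-1,0.15,0,0.17,0,0,0]]' | grep -E "^force"
python3 -c "
from h import *
goT((0,-78,128.6),-81.7,0)"
```

```text
force: [-0.3, -0.0, -0.1]
force: [-1.5, 1.5, 3.1]
force: [-0.5, 0.4, 4.6]
t 19.425 rpy [-1.7988e+02 -2.0000e-02 -8.1750e+01] f [-0.5  0.4  4.6] | shift [ 0.04  0.01 -0.04] turn [-0.02 -0.   -0.01] tip in fix [  0.6 -77.  127.7]
```

```bash
python3 -m handwheel '[[-1,0.13,0,0.2,0,0,0],[-1,0.12,0,0.2,0,0,0],[-1,0.08,0,0.21,0,0,0],[-1,0.08,0,0.21,0,0,0]]' | grep -E "^force"
python3 -m handwheel '[[-1,0.05,0,0.2,0,0,0],[-1,0.04,0,0.16,0,0,0],[-1,0,0,0.06,0,0,0]]' | grep -E "^force"
python3 -c "
from h import *
goT((0,-90.5,97),-81.7,0)"
```

```text
force: [0.3, -2.0, 4.8]
force: [-2.0, -2.3, 11.8]
t 20.3 rpy [-1.799e+02 -3.000e-02 -8.173e+01] f [-2.  -2.3 11.8] | shift [ 0.05  0.01 -0.  ] turn [-0.02 -0.   -0.01] tip in fix [  0.7 -89.3  97. ]
```

```bash
for i in 1;do
python3 -m handwheel '[[-1,0,0,0.05,0,0,0]]' | grep -E "^force"
python3 -m handwheel '[[-1,0,0,0.04,0,0,0]]' | grep -E "^force"
done
python3 -c "
from h import *
goT((0,-90.5,97),-81.7,0)"
```

```text
force: [-5.0, -2.8, 19.0]
force: [-6.3, -2.7, 25.0]
t 20.55 rpy [-1.7983e+02 -6.0000e-02 -8.1700e+01] f [-6.3 -2.7 25. ] | shift [ 0.05  0.01 -0.02] turn [-0.03 -0.01  0.  ] tip in fix [  0.9 -89.4  96.6]
```

The force is now rising against a hard stop with the tip at z = 96.6 mm, where a level handle's top should be. I hold briefly, lift off and look.

```bash
python3 -m handwheel '[[-1,0,0,0,0,0,0],[-1,0,0,0,0,0,0],[-1,0,0,-0.6,0,0,0],[-1,0,0,-1,0,0,0],[-1,0,0,-1,0,0,0]]' | grep -E "^force"
python3 -m handwheel '[[-1,-0.9,0,-1,0,0,0],[-1,-0.9,0,-1,0,0,0],[-1,-0.9,0,0,0,0,0],[-1,-0.9,0,0,0,0,0],[-1,0,0,0,0,0,0]]' | grep -E "^force"
python3 - <<'E'
from h import *
import cv2
o=get_obs();W=snapshot("wrist");p=np.load("fix.npy")
print(wproj(W,o,F(p,[[0,-134,90],[0,-35,90],[0,45,92]])).round())
a=W["color"][30:250,140:420,::-1];b=snapshot("scene")["color"][175:285,215:355,::-1]
cv2.imwrite("pics/w7.png",np.vstack([cv2.resize(a,(700,550))[:330],cv2.resize(b,(350,270),interpolation=cv2.INTER_CUBIC).repeat(1,0) if 0 else cv2.copyMakeBorder(cv2.resize(b,(344,270)),0,0,0,356,0)]))
E
```

```text
force: [-0.1, 0.5, -0.3]
force: [-0.2, -0.3, 0.2]
[[279.  44.]
 [278. 159.]
 [278. 247.]]
```

View pics/w7.png

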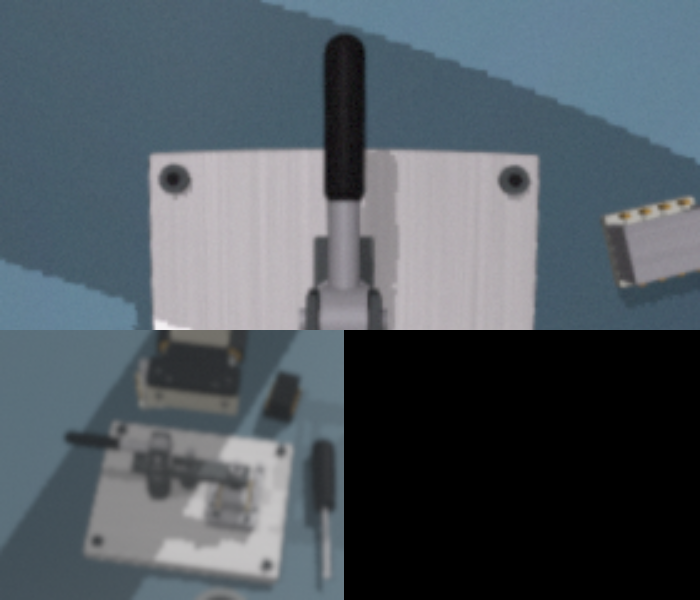

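The lever's end is at crop pixel (344,33), which is image (278,43). A fully level lever is predicted at (279,44), so it is down, and the strap lies straight over the relay. I'm handing in.

```bash
python3 -c "
from plant import *
print(close_job())"
```

```text
the job is handed in; nothing more can be done
None
```

I handed the job in at about 22 s of the 54 s: the relay is home against its stop, the strap is against its pin over the relay, and the cam lever is fully down. All three rest on camera views and contact forces; the foot's force on the relay wasn't measured, and no verdict came back.

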